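Rack the two loose specimen bars, tabs in their notches

TASK

Two specimen bars, a long one and a short one, lie loose beside the sloping rack. Load each into the empty place of its own length (long in the lower, blue row; short in the upper, green row), polished strip up, orange tab in the notch like the bars already racked, flat on the slope and down against the two lips, and let go. Set them down gently rather than dropping them, and leave the racked bars and everything else on the table where they are.

Things in the scene. Friction and masses are not known exactly. Their poses are not given: they have to be found in the camera images.
- short: loose specimen bar: a black resin block 56 mm long (own x) x 26 mm wide (own y) x 18 mm thick (own z, up), with a polished steel strip on top and an orange tab 10 mm long, 10 mm wide on its +x end (4 to 13 mm above the underside). About 60 g. Origin: centre of the underside of the 56 mm block. Starts lying flat on the table, strip up, at any of a wide range of yaws
- long: loose specimen bar: a black resin block 80 mm long (own x) x 26 mm wide (own y) x 18 mm thick (own z, up), with a polished steel strip on top and an orange tab 10 mm long, 10 mm wide on its +x end (4 to 13 mm above the underside). About 85 g. Origin: centre of the underside of the 80 mm block. Starts lying flat on the table, strip up, at any of a wide range of yaws
- short_tab (a point): middle of the end face of the short bar's orange tab, 38 mm along the bar's own +x from its origin, 8.5 mm above the underside
- long_tab (a point): middle of the end face of the long bar's orange tab, 50 mm along the bar's own +x from its origin, 8.5 mm above the underside
- rack: fixed rack; its deck (180 mm up the slope, 250 mm wide) rises 30 degrees from its low edge (36 mm up, far side) to its high edge (126 mm, robot side). Origin: on the table under the deck; own x level, towards the high edge; y along the rows; z up. Deck normal: (-0.5, 0, 0.866) in this frame. Two rows 72 mm apart up the slope, two columns 120 mm apart; +y column empty, -y full
- short_place (a point): point on the deck in the empty upper place (green guides): where the short bar's origin (underside centre) rests when racked. Guides are 9 mm high: two lips 6 mm thick touch the bar's low side near its two ends, leaving 40 mm free between them for a finger; a plain wall at the rack's -y end; a notched wall at the +y end. 3 mm play at each end; the high side is open
- long_place (a point): point on the deck in the empty lower place (blue guides): where the long bar's origin (underside centre) rests when racked. Guides as in the other place, with 64 mm free between the two lips. A racked bar points its tab (own +x) along the rack's +y, its own z along the deck normal, its low side at the lips
- short_notch (a point): where the middle of the end of the short bar's tab (short_tab) lies when racked; the notch in the end wall is 16 mm wide, open at the top
- long_notch (a point): where the middle of the end of the long bar's tab (long_tab) lies when racked; the notch in the end wall is 16 mm wide, open at the top
- done_short: short bar already racked in the upper row, same shape as the loose one; leave it. Origin: centre of its underside; its axes are parallel to the rack's, not to the slope
- done_long: long bar already racked in the lower row; leave it. Origin: centre of its underside; its axes are parallel to the rack's, not to the slope
- puck: bystander: red round specimen, 32 mm across, 18 mm high; origin under its centre
- bottle: bystander: white bottle, 52 mm across, 120 mm high; origin under its centre
- mouse: bystander: black computer mouse, 105 x 60 mm, 32 mm high; origin under its centre
- slide_box: bystander: yellow slide box, 102 x 162 mm, 36 mm high; origin under its centre
- loupe: bystander: dark round magnifier, 36 mm across, 36 mm high; origin under its centre
Things that resemble listed ones, but are neither listed nor needed, are in the scene too. What is shaped like the long but red or yellow is not meant.

How it is judged:
By the outcome, as a careful person would: the job done as asked, in the order asked, and still so for the second after the job is handed in, with the robot touching nothing.
It also fails if it takes over 69 s, if anything falls off the work surface, if the arm or the gripper's body presses on something with over 40 N, if the wrist force passes 120 N, or if a joint passes its speed limit or range.

ROBOT

A 7-joint arm with a two-finger parallel gripper is mounted at the origin on the work surface. World frame = base frame: x ahead of the robot, y to its left, z up, the work surface at z = 0. Lengths are in m, angles in rad, forces in N, time in s.
With the tool pointing down it reaches from about 0.4 to 0.85 m from the base axis. Payload 10.4 kg.
Tool frame: the origin (TCP) lies at the very end of the fingers, on their centre line; the grasp point (between the pads) lies 19 mm behind it; z points along the fingers, y is the line along which they close (so a half turn about z gives the same grasp; the last joint's range is limited). The gripper opens to 87 mm and grips with 3 to 60 N. Pads are 19 mm wide; open, the fingers measure 117 mm over their backs; the gripper's body (75 mm by 190 mm) begins 51 mm behind the grasp point.
Start: joints at [-0.023, 0.332, -0.065, 1.46, 0.022, 1.35, -0.088], TCP at [0.625, 0, 0.223] pointing down, gripper open.
Joint ranges: [-2.6, 2.6], [-0.5, 2.12], [-1.47, 1.34], [0.16, 2.42], [-1.27, 4.41], [0.06, 2.06], [-2.6, 2.6]. Speed limits (rad/s): [2.22, 2.22, 2.79, 2.79, 3.14, 3.14, 3.14].

INTERFACE

Orientations are given as a unit quaternion [x, y, z, w].
In Python, from bench import status, camera, order gives the robot as it stands.
- The arm moves only by the tool jog_arm, never from a script. Its argument "plan" is a list of rows, each a list of 7 numbers: the turn, a rotation vector about the tool's x, y, z in rad, then the shift along the tool's x, y, z in mm, then the opening, from -1 (shut) to 1 (fully open). A call has 1 to 12 rows; each row is the pose to reach, as a shift and turn from the pose commanded when the call began, along the tool's axes at that moment; what a row does not reach only later rows make up. A row lasts 1/10 s, in which the tool goes at most 50 mm and 8.59 degrees, less where a joint would pass 70% of its speed; a pose out of reach is approached as far as the arm can. A call with a gripper value outside its range is refused whole. The fingers move at their own pace and stop on an object; "squeeze" is the grip in N (left out, the last holds). Time passes only in rows, so rows that repeat a pose let the fingers close. It gives the time, the measured TCP pose, the force, the opening and the grip force at its end, in the units of the state.
- status.read_state(): the state, without advancing time (a new reading comes with each control period).
- camera(name): name is "scene" or "side" or "wrist"; returns a dict with "image" (400x640x3 uint8, red, green, blue), "z_map" (400x640 float32, m along the optical axis (not along the pixel's ray), 0 where there is no reading), "fx", "fy", "cx", "cy" (pixels), "k1" (the pictures are not rectified: a ray, as slopes to the right and down, at radius r is drawn at 1 + k1 r^2 times it, then the intrinsics apply), "world_from_camera" (4x4, takes a point from camera to world coordinates); the wrist camera has in their place "mount" (4x4, takes a point from camera to tool coordinates, whose origin is the TCP and whose axes are the flange's). Camera axes: x right, y down, z forward; pixel columns grow to the right and rows downward; lengths in m; the calibration is good to about 2 mm. A picture is of the moment at which its call begins: read the wrist's pose just before it.
- order.close_job(): hands the job in; it is judged then, once.
The state is a dict: "time": time; "joint_positions": joint angles; "joint_vel": joint speeds; "joint_torque": joint torques, N m; "ee_pos": TCP position; "eef_rot": TCP orientation; "ft_force": force on the tool from outside, world axes, zero at the start; "torque": the same for the moment, N m; "width": finger opening in m; "grip_force": force on a finger pad.
Only numpy, scipy, OpenCV 4.12 (cv2) and the standard library are available. Lean on these libraries where they do the work, as an engineer would, in place of code of your own. Each camera call takes 0.05 s, during which the arm holds its last target. There are 200 camera calls.

## Working session

There is one attempt and no reset: what is moved stays moved. The work goes in short steps, Python scripts to look and compute and a tool call to move; the robot and the scene stay as the last step left them, time stands still between calls to the robot, and variables do not carry over. Pictures are saved under pics/ and viewed, at most 10 in all, crops included, and the job is handed in when it is done.

Besides the shell and the picture viewer there is one more tool, called after ">>>" as name(argument=value, ...), one argument or row to a line, values as JSON. jog_arm: Moves the arm, as the interface text tells. Its arguments: {"type":"object","properties":{"plan":{"type":"array"},"squeeze":{"type":"number"}},"required":["plan"]}

```bash
mkdir -p pics; ls
cat > h.py <<'E'
import numpy as np, cv2, pickle
from bench import status, camera, order
from scipy.spatial.transform import Rotation as R
def grab(name):
    s=status.read_state(); c=camera(name)
    if 'mount' in c:
        T=np.eye(4);T[:3,:3]=R.from_quat(s['eef_rot']).as_matrix();T[:3,3]=s['ee_pos'];c['world_from_camera']=T@np.array(c['mount'])
    c['state']=s
    return c
def slopes(c,uv):
    p=(np.asarray(uv,float).reshape(-1,2)-[c['cx'],c['cy']])/[c['fx'],c['fy']]
    q=p.copy()
    for _ in range(20): q=p/(1+c['k1']*(q**2).sum(1,keepdims=True))
    return q
def onplane(c,uv,n=(0,0,1),d=0.):
    q=slopes(c,uv);T=np.array(c['world_from_camera']);r=np.c_[q,np.ones(len(q))]@T[:3,:3].T;o=T[:3,3];n=np.array(n)
    return o+r*((d-o@n)/(r@n))[:,None]
def depthpts(c,uv):
    uv=np.asarray(uv,int).reshape(-1,2);q=slopes(c,uv);z=c['z_map'][uv[:,1],uv[:,0]]
    T=np.array(c['world_from_camera']);return (np.c_[q,np.ones(len(q))]*z[:,None])@T[:3,:3].T+T[:3,3]
def save(c,f,crop=None,k=1):
    im=c['image'][:,:,::-1]
    if crop: x0,y0,x1,y1=crop; im=im[y0:y1,x0:x1]
    cv2.imwrite('pics/'+f,cv2.resize(im,None,fx=k,fy=k,interpolation=cv2.INTER_CUBIC))
E
python3 - <<'E'
from h import *
cs={n:grab(n) for n in('scene','side','wrist')}
pickle.dump(cs,open('c0.pkl','wb'))
im=np.hstack([cs['scene']['image']]);save(cs['scene'],'scene0.png');save(cs['side'],'side0.png')
for n in cs:print(n,np.round(cs[n]['world_from_camera'],3).tolist(),cs[n]['fx'],cs[n]['k1'])
print(cs['scene']['state'])
E
```

```text
pics
scene [[-0.419, 0.719, -0.555, 1.3], [0.908, 0.321, -0.269, 0.374], [-0.016, -0.616, -0.787, 1.139], [0.0, 0.0, 0.0, 1.0]] 435.9464368791811 0.02135605392174374
side [[0.81, -0.39, 0.438, -0.044], [-0.587, -0.54, 0.604, -0.806], [0.001, -0.746, -0.666, 0.971], [0.0, 0.0, 0.0, 1.0]] 450.6346375746312 -0.08729732538699256
wrist [[1.0, 0.001, -0.001, 0.625], [0.001, -0.963, -0.269, 0.073], [-0.001, 0.269, -0.963, 0.385], [0.0, 0.0, 0.0, 1.0]] 281.3395872062835 -0.026458095178427874
{'time': 0.0, 'joint_positions': array([-0.02260942,  0.33290494, -0.06468285,  1.46092914,  0.02160982,
        1.34991972, -0.08850222]), 'joint_vel': array([ 0.00026475,  0.00018411,  0.00127644,  0.00131284, -0.00080972,
        0.00120071, -0.00128417]), 'joint_torque': array([-1.20520472e-04, -6.23245955e+01,  2.44190963e-02, -3.89891267e+01,
       -6.13984605e-02,  3.97891912e-02,  1.87085252e-04]), 'ee_pos': array([ 6.24609671e-01, -1.41636426e-05,  2.21739074e-01]), 'eef_rot': array([ 7.07101684e-01,  7.07111498e-01, -5.46592153e-04, -4.87966136e-04]), 'ft_force': array([-0.92732766, -0.22449556,  0.00245971]), 'torque': array([0.01803661, 0.04099552, 0.01298532]), 'grip_force': 0.0, 'width': 0.08706392667302558}
```

View pics/scene0.png

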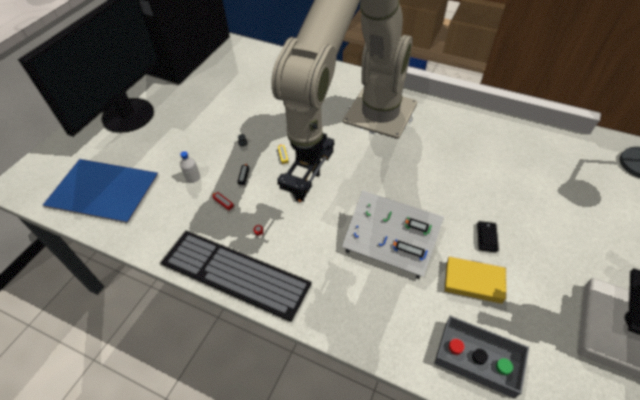

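View pics/side0.png

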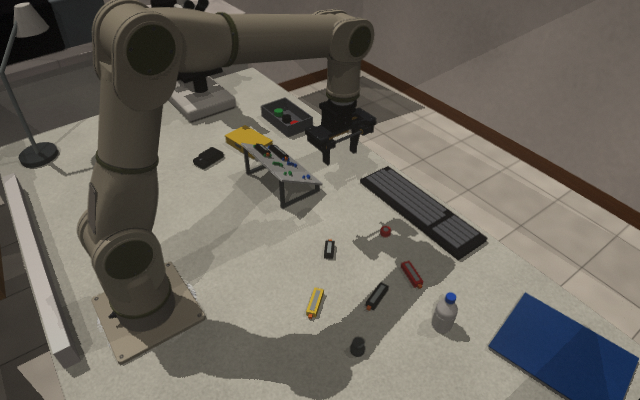

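Run:
```python
from h import *
cs=pickle.load(open('c0.pkl','rb'))
s=cs['side'];c=cs['scene']
for n,uv in dict(short=(329,249),long=(376,296),red=(411,274),yel=(315,302),puck=(385,231),loupe=(357,346)).items(): print(n,onplane(s,[uv],d=.018).round(3),depthpts(s,[uv]).round(3))
print('scene long',onplane(c,[(243,174)],d=.018).round(3))
print('rack corners scene',depthpts(c,[(364,200),(440,216),(348,240),(420,270),(395,232)]).round(3))
a=cv2.resize(s['image'][230:330,290:440],None,fx=5,fy=5,interpolation=2)
b=cv2.resize(c['image'][180:290,330:450],None,fx=5,fy=5,interpolation=2)
cv2.imwrite('pics/a.png',a[:,:,::-1]);cv2.imwrite('pics/b.png',b[:,:,::-1])
```

```text
short [[ 0.504 -0.121  0.018]] [[ 0.505 -0.12   0.017]]
long [[ 0.503 -0.325  0.018]] [[ 0.504 -0.324  0.016]]
red [[ 0.629 -0.326  0.018]] [[ 0.63  -0.325  0.016]]
yel [[ 0.363 -0.247  0.018]] [[ 0.364 -0.245  0.015]]
puck [[ 0.683 -0.161  0.018]] [[ 0.688 -0.158  0.012]]
loupe [[ 0.369 -0.408  0.018]] [[ 0.361 -0.415  0.036]]
scene long [[ 0.513 -0.313  0.018]]
rack corners scene [[0.522 0.131 0.113]
 [0.497 0.354 0.125]
 [0.632 0.128 0.047]
 [0.639 0.352 0.042]
 [0.573 0.25  0.083]]
```

View pics/a.png

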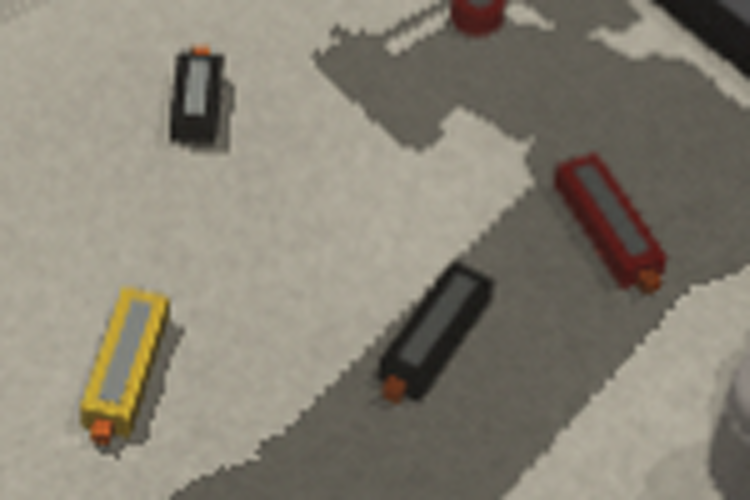

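View pics/b.png

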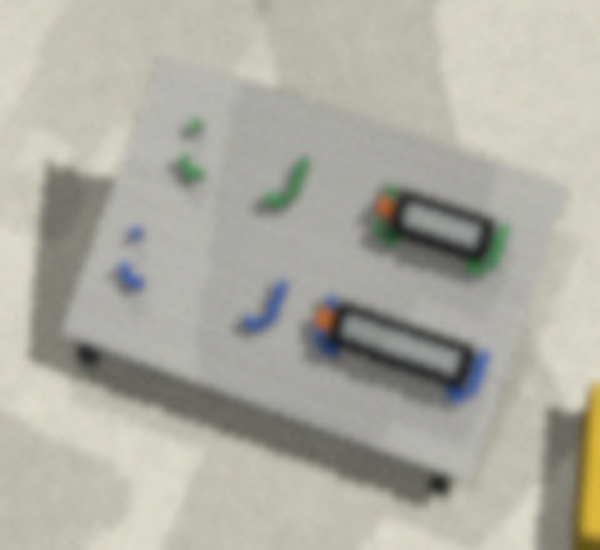

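Scene shows the rack at (395,232), empty column on the left. The side crop shows three long-shaped bars: yellow (315,302), red (411,274) and black (376,296). Only the black one fits the long bar. The short black bar is at (329,249), tab pointing up in the image.

```bash
cat >> h.py <<'E'
def barpose(c,u0,v0,w,top=.018,n=(0,0,1),L=None,dark=75):
    """tab centre & black-block outline within window -> block centre, yaw"""
    im=c['image'].astype(int);m=np.zeros(im.shape[:2],bool);m[max(0,v0-w):v0+w,max(0,u0-w):u0+w]=1
    hsv=cv2.cvtColor(c['image'],cv2.COLOR_RGB2HSV)
    org=((hsv[:,:,0]<18)&(hsv[:,:,1]>150)&(hsv[:,:,2]>90)&m)
    v,u=np.nonzero(org);return np.array([u.mean(),v.mean()]),len(u)
def plan(pos,Rt,s=None):
    s=s or status.read_state();Rc=R.from_quat(s['eef_rot'])
    print('rotvec',(Rc.inv()*Rt).as_rotvec().round(4),'mm',(1000*Rc.inv().apply(np.array(pos)-s['ee_pos'])).round(1))
def tool(yaw_x,tilt=0):
    # tool pointing down, tool x at world azimuth yaw_x
    x=np.array([np.cos(yaw_x),np.sin(yaw_x),0]);z=np.array([0,0,-1.]);y=np.cross(z,x)
    return R.from_matrix(np.c_[x,y,z])
E
python3 - <<'E'
from h import *
s=pickle.load(open('c0.pkl','rb'))['side']
for n,uv in dict(short=(329,249),long=(376,296)).items():
    t,k=barpose(s,uv[0]-(3 if n=='long' else 0),uv[1],16);P=onplane(s,[t],d=.0105)[0];C=onplane(s,[uv],d=.018)[0]
    d=P-C;yaw=np.arctan2(d[1],d[0]);print(n,t,k,P.round(3),C.round(3),'yaw',np.degrees(yaw),np.hypot(*d[:2]))
    print(' tool az',np.degrees(yaw+np.pi)); tl=tool(yaw+np.pi); 
    plan([C[0],C[1],.20],tl)
E
```

```text
short [330. 240.] 3 [ 0.532 -0.089  0.01 ] [ 0.504 -0.121  0.018] yaw 48.58243833641166 0.04294214723206554
 tool az 228.58243833641166
rotvec [-6.0000e-04 -1.2000e-03 -2.4187e+00] mm [-121.  -120.9   22.1]
long [368.5 307. ] 8 [ 0.468 -0.336  0.01 ] [ 0.503 -0.325  0.018] yaw -162.32535174737794 0.036077229293904584
 tool az 17.67464825262207
rotvec [-9.0000e-04  7.0000e-04  1.2623e+00] mm [-324.6 -122.2   22.1]
```

>>> jog_arm(
  plan=[
    [0, 0, 0, 50, -15, -40, 1],
    [0, 0, 0, 100, -30, -80, 1],
    [0, 0, 0, 150, -45, -80, 1],
    [0, 0, 0, 200, -50, -80, 1],
    [0, 0, 0, 200, -50, -80, 1],
    [0, 0, 0, 200, -50, -80, 1],
    [0, 0, 0, 200, -50, -80, 1],
    [0, 0, 0, 200, -50, -80, 1],
  ],
)

```text
time: 0.95
ee_pos: [0.5754, 0.1983, 0.3022]
eef_rot: [0.708, 0.706, -0.0, 0.0]
ft_force: [-0.4, -1.0, 1.3]
width: 0.0871
grip_force: 0.0
```

Run:
```python
from h import *
c=grab('wrist');pickle.dump(c,open('cr.pkl','wb'));save(c,'rack_w.png');print(c['state']['ee_pos'],c['state']['joint_vel'].round(3))
```

```text
[0.5754381  0.1983347  0.30220282] [ 0.007 -0.002  0.004 -0.    -0.004  0.001 -0.002]
```

View pics/rack_w.png

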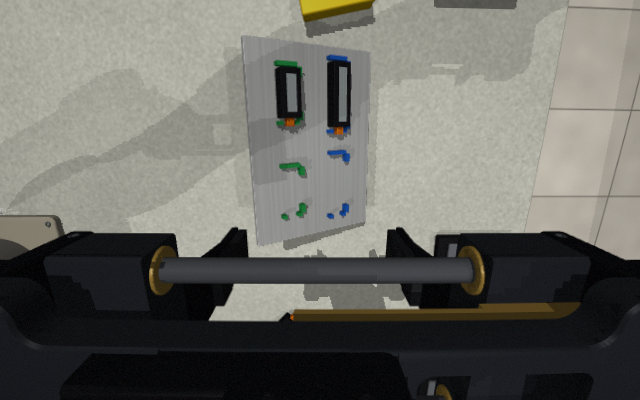

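```bash
cat > rack.py <<'E'
from h import *
def analyse(c):
    v,u=np.mgrid[20:228,180:440];uv=np.c_[u.ravel(),v.ravel()]
    P=depthpts(c,uv);ok=(P[:,2]>.03)&(P[:,2]<.16)&(c['z_map'][uv[:,1],uv[:,0]]>0);Q=P[ok]
    # robust plane
    for _ in range(8):
        m=Q.mean(0);n=np.linalg.svd(Q-m)[2][2] if len(Q)<4000 else np.linalg.eigh(np.cov((Q-m).T))[1][:,0]
        n*=np.sign(n[2]);d=(P-m)@n;Q=P[ok&(abs(d)<max(.003,.0))] if _>2 else P[ok&(abs(d)<.01)]
    print('n',n.round(4),'tilt',np.degrees(np.arccos(n[2])),'yaw',np.degrees(np.arctan2(n[1],n[0])),'rms',((Q-m)@n).std(),len(Q))
    return n,m@n,Q,P,ok,uv
if __name__=='__main__':
    c=pickle.load(open('cr.pkl','rb'));n,d,Q,P,ok,uv=analyse(c)
    ey0=np.cross([0,0,1],-n);ey0/=np.linalg.norm(ey0)  # rack +y = z x (rack x), rack x = -n_h
    eu=np.cross(ey0,n); eu*=np.sign(eu[2]);print('ey',ey0,'eu',eu)
    q=np.c_[Q@eu,Q@ey0].astype(np.float32)
    r=cv2.minAreaRect(q);print('deck rect (u,y)',r)
    hsv=cv2.cvtColor(c['image'],cv2.COLOR_RGB2HSV);H,S,V=[hsv[:,:,i].astype(int) for i in range(3)]
    win=np.zeros(H.shape,bool);win[40:228,250:370]=1
    for nm,m in dict(green=(H>40)&(H<85)&(S>90),blue=(H>100)&(H<130)&(S>110),tab=(H<18)&(S>150)&(V>80),black=(V<55)).items():
        m=(m&win).astype(np.uint8);k,_,st,_=cv2.connectedComponentsWithStats(m)
        for i in range(1,k):
            if st[i,4]<6: continue
            x,y,w,h,a=st[i]; h_top={'black':.018,'tab':.013}.get(nm,.009)
            cor=onplane(c,[(x-.5,y-.5),(x+w-.5,y-.5),(x-.5,y+h-.5),(x+w-.5,y+h-.5)],n,d+h_top)
            print(nm,st[i].tolist(),'u',(cor@eu*1e3).round(1),'y',(cor@ey0*1e3).round(1))
E
python3 rack.py
```

```text
n [0.4995 0.0058 0.8663] tilt 29.967814323337052 yaw 0.6597946169921978 rms 0.0007431379725837371 18071
ey [ 0.01151533 -0.9999337   0.        ] eu [-0.8662487  -0.0099758   0.49951343]
deck rect (u,y) ((-0.45919400453567505, -0.23345698416233063), (0.18134796619415283, 0.24991922080516815), 0.28165504336357117)
green [274, 60, 28, 17, 166] u [-400.5 -436.1 -399.6 -435.5] y [-333.3 -336.3 -315.3 -317.4]
green [295, 112, 8, 13, 54] u [-424.8 -435.7 -424.2 -435.3] y [-277.  -277.  -261.6 -261.4]
green [277, 121, 7, 4, 28] u [-400.7 -409.7 -400.5 -409.5] y [-266.7 -266.6 -262.1 -261.9]
green [279, 163, 26, 12, 155] u [-400.7 -436.8 -399.9 -436.4] y [-216.6 -213.6 -201.7 -197.9]
green [296, 203, 10, 14, 89] u [-422.  -436.9 -421.3 -436.3] y [-161.9 -159.6 -142.5 -139.7]
green [281, 214, 7, 6, 31] u [-400.  -409.9 -399.6 -409.5] y [-150.5 -148.7 -142.3 -140.5]
blue [327, 55, 24, 8, 122] u [-471.  -507.7 -471.  -507.9] y [-345.  -348.5 -335.9 -338.9]
blue [343, 126, 7, 7, 32] u [-496.2 -507.9 -496.3 -508.1] y [-259.1 -258.9 -249.9 -249.5]
blue [326, 129, 8, 4, 28] u [-469.1 -481.6 -469.  -481.6] y [-255.8 -255.5 -250.7 -250.3]
blue [327, 150, 23, 12, 131] u [-470.5 -508.6 -470.4 -509. ] y [-228.4 -226.1 -212.2 -209.2]
blue [339, 203, 10, 13, 82] u [-490.6 -508.5 -490.8 -509. ] y [-151.2 -148.4 -131.3 -128. ]
blue [327, 214, 7, 5, 27] u [-470.1 -482.1 -470.1 -482.1] y [-138.  -135.9 -130.5 -128.3]
tab [285, 119, 10, 7, 59] u [-409.4 -422.6 -409.  -422.3] y [-268.8 -268.7 -260.8 -260.5]
tab [334, 127, 9, 7, 57] u [-479.  -493.4 -479.  -493.5] y [-258.2 -257.9 -249.2 -248.7]
black [327, 60, 24, 68, 1086] u [-465.4 -501.2 -465.  -503. ] y [-337.3 -340.4 -257.3 -256.5]
black [275, 65, 27, 55, 902] u [-397.8 -431.3 -394.7 -429.5] y [-326.4 -329.  -267.8 -267.4]
```

```bash
cat >> rack.py <<'E'
    ang=0; O=n*d
    Rt=R.from_matrix(np.c_[-ey0,np.cross(-n,-ey0),-n])
    pl={'short':O+eu*-.4175+ey0*-.178,'long':O+eu*-.4895+ey0*-.178}
    print(pl); pickle.dump(dict(n=n,eu=eu,ey=ey0,Rt=Rt.as_quat(),pl=pl),open('rack.pkl','wb'))
E
python3 rack.py|tail -1; python3 -c "
from h import *
plan([.427,-.349,.2],tool(np.radians(17.7)));print(status.read_state()['joint_positions'])"
```

```text
{'short': array([0.53915934, 0.18422081, 0.10286777]), 'long': array([0.60152925, 0.18493907, 0.0669028 ])}
rotvec [3.0000e-04 8.0000e-04 1.2594e+00] mm [-547.5 -147.1  102.7]
[-0.26973991  0.27545845 -0.17414696  1.37010238  0.04788432  1.50059983
 -0.44331803]
```

>>> jog_arm(
  plan=[
    [0, 0, 0.14, -50, -13, 9, 1],
    [0, 0, 0.28, -100, -26, 18, 1],
    [0, 0, 0.42, -150, -39, 27, 1],
    [0, 0, 0.56, -200, -52, 36, 1],
    [0, 0, 0.7, -250, -65, 45, 1],
    [0, 0, 0.84, -300, -78, 54, 1],
    [0, 0, 0.98, -350, -91, 63, 1],
    [0, 0, 1.12, -400, -105, 72, 1],
    [0, 0, 1.26, -450, -120, 85, 1],
    [0, 0, 1.26, -500, -134, 95, 1],
    [0, 0, 1.26, -547, -147, 103, 1],
    [0, 0, 1.26, -547, -147, 103, 1],
  ],
)

```text
time: 2.2
ee_pos: [0.4243, -0.3522, 0.199]
eef_rot: [0.988, 0.151, -0.001, 0.001]
ft_force: [-0.3, 0.3, 0.3]
width: 0.0875
grip_force: 0.0
```

>>> jog_arm(
  plan=[
    [0, 0, 0, 0, 0, 0, 1],
    [0, 0, 0, 0, 0, 0, 1],
    [0, 0, 0, 0, 0, 0, 1],
  ],
)

```text
time: 2.5
ee_pos: [0.4284, -0.3462, 0.1997]
eef_rot: [0.988, 0.155, 0.0, -0.0]
ft_force: [-0.2, -0.3, -0.6]
width: 0.087
grip_force: 0.0
```

```bash
cat > bar.py <<'E'
from h import *
def find(c,L,top=.018,nz=(0,0,1)):
    hsv=cv2.cvtColor(c['image'],cv2.COLOR_RGB2HSV);H,S,V=[hsv[:,:,i].astype(int) for i in range(3)]
    org=((H<18)&(S>150)&(V>70)).astype(np.uint8);org[225:]=0
    k,_,st,ce=cv2.connectedComponentsWithStats(org)
    steel=None
    blk=((V<60)).astype(np.uint8);blk[225:]=0
    cs,_=cv2.findContours(blk,cv2.RETR_EXTERNAL,cv2.CHAIN_APPROX_NONE)
    tabs=[ce[i] for i in range(1,k) if st[i,4]>12];print('tabs',np.round(tabs,1).tolist())
    for q in cs:
        if cv2.contourArea(q)<200: continue
        x,y,w,h=cv2.boundingRect(q)
        # strip inside: brighter low-saturation hole
        P=onplane(c,q.reshape(-1,2),d=top)
        r=cv2.minAreaRect((P[:,:2]*1000).astype(np.float32))
        m=np.zeros(blk.shape,np.uint8);cv2.drawContours(m,[q],-1,1,-1);m=cv2.erode(m,np.ones((3,3)))
        v,u=np.nonzero((m>0)&(V>80)&(S<60))
        print('box',(x,y,w,h),'rect mm',np.round(r[0],1),np.round(r[1],1),round(r[2],1),'strip px',len(u))
        if len(u)>50:
            sp=onplane(c,np.c_[u,v],d=top);rs=cv2.minAreaRect((sp[:,:2]*1000).astype(np.float32));sc=np.array(rs[0])
            bx=cv2.boxPoints(rs);e=bx[1]-bx[0] if np.linalg.norm(bx[1]-bx[0])>np.linalg.norm(bx[2]-bx[1]) else bx[2]-bx[1]
            for t in tabs:
                T=onplane(c,[t],d=.012)[0][:2]*1000
                if np.linalg.norm(T-sc)<L/2+25:
                    e=e*np.sign(e@(T-sc))
                    print('  strip',np.round(rs[0],1),np.round(rs[1],1),'yaw strip',np.degrees(np.arctan2(e[1],e[0])).round(1),'tab',T.round(1),'yaw tab',np.degrees(np.arctan2(*(T-sc)[::-1])).round(1),np.linalg.norm(T-sc).round(1))
E
python3 - <<'E'
from bar import *
c=grab('wrist');pickle.dump(c,open('cl.pkl','wb'));save(c,'long_w.png');print(c['state']['ee_pos'],c['state']['joint_vel'].round(2),c['state']['joint_positions'].round(2));find(c,80)
E
```

```text
[ 0.42837919 -0.34623174  0.19969782] [-0.01 -0.   -0.01 -0.   -0.   -0.    0.  ] [ 0.31  0.18  0.33  1.71 -0.06  1.26 -0.61]
tabs [[366.0, 13.1], [125.0, 27.5], [316.4, 148.2]]
box (304, 74, 23, 71) rect mm [ 510.5 -318.1] [79.3 25.4] 19.9 strip px 643
  strip [ 510.2 -317.9] [66.7 12.6] yaw strip -160.1 tab [ 468.3 -333.2] yaw tab -159.9 44.7
box (118, 26, 54, 59) rect mm [ 508.4 -116.1] [62.  30.8] 48.5 strip px 455
  strip [ 508.1 -110.7] [42.9 12.9] yaw strip 48.3 tab [531.1 -85.7] yaw tab 47.4 34.0
```

View pics/long_w.png

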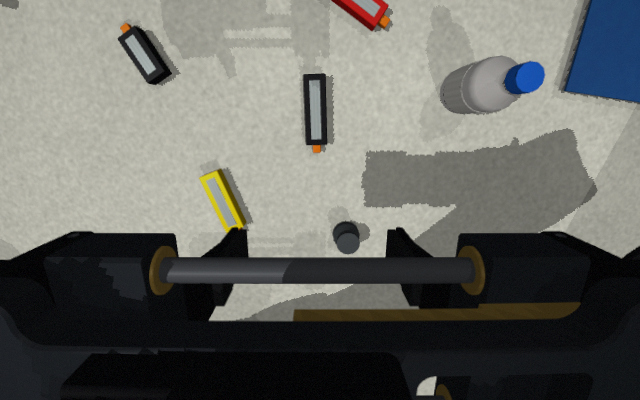

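The long bar is at (315,110) with its tab at (316,148). The measured block is 79×25 mm, which fits. The short bar is at (145,55), and nothing stands near either grasp.

```bash
python3 -c "
from h import *
c=pickle.load(open('cl.pkl','rb'));print('bottle top',onplane(c,[(531,77)],d=.118))
plan([.5103,-.318,.004],tool(np.radians(20)))"
```

```text
bottle top [[ 0.58742502 -0.48013091  0.118     ]]
rotvec [-0.0001 -0.0007 -0.0368] mm [ 86.2  -1.5 195.8]
```

>>> jog_arm(
  plan=[
    [0, 0, -0.037, 43, -1, 40, 0.5],
    [0, 0, -0.037, 86, -1.5, 85, 0.5],
    [0, 0, -0.037, 86, -1.5, 120, 0.5],
    [0, 0, -0.037, 86, -1.5, 150, 0.5],
    [0, 0, -0.037, 86, -1.5, 170, 0.5],
    [0, 0, -0.037, 86, -1.5, 183, 0.5],
    [0, 0, -0.037, 86, -1.5, 192, 0.5],
    [0, 0, -0.037, 86, -1.5, 196, 0.5],
    [0, 0, -0.037, 86, -1.5, 196, 0.5],
    [0, 0, -0.037, 86, -1.5, 196, 0.5],
  ],
)

```text
time: 3.55
ee_pos: [0.5101, -0.3196, 0.0046]
eef_rot: [0.985, 0.173, 0.001, 0.0]
ft_force: [-0.9, 0.9, 0.1]
width: 0.0654
grip_force: 0.0
```

>>> jog_arm(
  plan=[
    [0, 0, 0, 0, 0, 0, 0],
    [0, 0, 0, 0, 0, 0, -0.4],
    [0, 0, 0, 0, 0, 0, -0.8],
    [0, 0, 0, 0, 0, 0, -0.8],
    [0, 0, 0, 0, 0, 0, -0.8],
    [0, 0, 0, 0, 0, 0, -0.8],
    [0, 0, 0, 0, 0, 0, -0.8],
    [0, 0, 0, 0, 0, 0, -0.8],
  ],
  squeeze=20,
)

```text
time: 4.35
ee_pos: [0.5094, -0.3192, 0.0035]
eef_rot: [0.985, 0.173, 0.0, -0.0]
ft_force: [-0.7, 0.1, 0.0]
width: 0.0258
grip_force: 20.0
```

>>> jog_arm(
  plan=[
    [0, 0, 0, 0, 0, -15, -0.8],
    [0, 0, 0, 0, 0, -55, -0.8],
    [0, 0, 0, 0, 0, -100, -0.8],
    [0, 0, 0, 0, 0, -150, -0.8],
    [0, 0, 0, 0, 0, -200, -0.8],
    [0, 0, 0, 0, 0, -240, -0.8],
    [0, 0, 0, 0, 0, -240, -0.8],
    [0, 0, 0, 0, 0, -240, -0.8],
  ],
)

```text
time: 5.15
ee_pos: [0.5096, -0.3195, 0.2451]
eef_rot: [0.985, 0.173, 0.001, 0.001]
ft_force: [1.0, 0.3, -0.9]
width: 0.0256
grip_force: 20.0
```

```bash
python3 -c "
from h import *
s=status.read_state();print(s['width'],s['ee_pos'])
r=pickle.load(open('rack.pkl','rb'));Rt=R.from_quat(r['Rt'])
plan(r['pl']['long']+r['n']*.0035+r['eu']*.003+r['n']*.12,Rt)
plan(r['pl']['long']+r['n']*.0035+r['eu']*.003+r['n']*.12,tool(np.pi/2))"
```

```text
0.025603416597881946 [ 0.50957013 -0.31947997  0.24507257]
rotvec [ 0.4568 -0.3231 -1.2049] mm [ 314.  -423.5   69.6]
rotvec [ 2.5000e-03 -6.0000e-04 -1.2232e+00] mm [ 314.  -423.5   69.6]
```

>>> jog_arm(
  plan=[
    [0.05, -0.036, -0.134, 29, -38, 0, -0.8],
    [0.1, -0.072, -0.268, 57, -77, 0, -0.8],
    [0.15, -0.108, -0.4, 86, -116, 0, -0.8],
    [0.2, -0.144, -0.535, 114, -154, 0, -0.8],
    [0.254, -0.18, -0.67, 143, -193, 0, -0.8],
    [0.305, -0.215, -0.8, 171, -231, 0, -0.8],
    [0.355, -0.25, -0.937, 200, -270, 10, -0.8],
    [0.406, -0.287, -1.07, 228, -308, 20, -0.8],
    [0.457, -0.323, -1.205, 257, -347, 30, -0.8],
    [0.457, -0.323, -1.205, 285, -385, 45, -0.8],
    [0.457, -0.323, -1.205, 314, -423.5, 60, -0.8],
    [0.457, -0.323, -1.205, 314, -423.5, 69.5, -0.8],
  ],
)

```text
time: 6.35
ee_pos: [0.6582, 0.1936, 0.1681]
eef_rot: [0.675, 0.689, -0.187, -0.186]
ft_force: [-0.5, 0.8, -2.2]
width: 0.0256
grip_force: 20.0
```

>>> jog_arm(
  plan=[
    [0, 0, 0, 0, 0, 0, -0.8],
    [0, 0, 0, 0, 0, 0, -0.8],
    [0, 0, 0, 0, 0, 0, -0.8],
    [0, 0, 0, 0, 0, 0, -0.8],
  ],
)

```text
time: 6.75
ee_pos: [0.6607, 0.1846, 0.1755]
eef_rot: [0.679, 0.687, -0.184, -0.182]
ft_force: [0.8, -0.3, -0.9]
width: 0.0253
grip_force: 20.0
```

```bash
python3 -c "
from h import *
s=status.read_state();print(s['joint_positions'].round(2),s['joint_vel'].round(2))
r=pickle.load(open('rack.pkl','rb'));Rt=R.from_quat(r['Rt'])
plan(r['pl']['long']+r['n']*.0035+r['eu']*.003,Rt)"
```

```text
[-0.25  0.96 -0.07  0.68 -0.1   2.   -0.31] [-0.01  0.   -0.    0.   -0.   -0.   -0.  ]
rotvec [-0.0005 -0.0017 -0.0008] mm [  0.8   0.  120.1]
```

>>> jog_arm(
  plan=[
    [0, 0, 0, -0.5, 0, 30, -0.8],
    [0, 0, 0, -0.5, 0, 60, -0.8],
    [0, 0, 0, -0.5, 0, 85, -0.8],
    [0, 0, 0, -0.5, 0, 100, -0.8],
    [0, 0, 0, -0.5, 0, 108, -0.8],
    [0, 0, 0, -0.5, 0, 108, -0.8],
    [0, 0, 0, -0.5, 0, 108, -0.8],
  ],
)

```text
time: 7.45
ee_pos: [0.6069, 0.1847, 0.0817]
eef_rot: [0.679, 0.687, -0.184, -0.183]
ft_force: [0.5, -0.3, -0.6]
width: 0.0257
grip_force: 20.0
```

Run:
```python
from h import *
s=status.read_state();print(s['joint_positions'].round(2))
r=pickle.load(open('rack.pkl','rb'));Rt=R.from_quat(r['Rt'])
plan(r['pl']['long']+r['n']*.0035+r['eu']*.003,Rt)
c=grab('scene');d=grab('side')
a=cv2.resize(c['image'][180:290,330:450],None,fx=4,fy=4,interpolation=2);b=cv2.resize(d['image'][110:220,220:340],None,fx=3.3,fy=4,interpolation=2)
cv2.imwrite('pics/pre.png',np.hstack([a[:440],b[:440]])[:,:800,::-1])
```

```text
[-0.24  0.87 -0.09  1.04 -0.09  1.74 -0.3 ]
rotvec [-0.0007 -0.0014  0.0005] mm [ 0.3 -0.3 12. ]
```

View pics/pre.png

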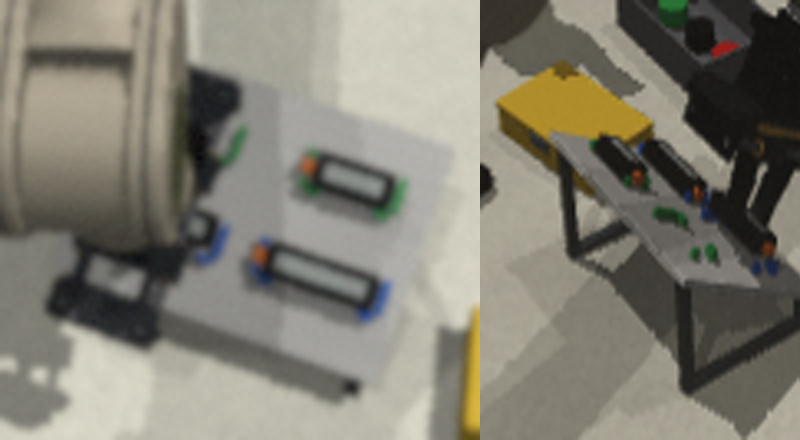

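The bar hangs over the blue place with its tab above the notch, parallel to the racked bars. I'll lower it slowly.

>>> jog_arm(
  plan=[
    [0, 0, 0, -0.5, -0.3, 4, -0.8],
    [0, 0, 0, -0.5, -0.3, 7, -0.8],
    [0, 0, 0, -0.5, -0.3, 9, -0.8],
    [0, 0, 0, -0.5, -0.3, 10.5, -0.8],
    [0, 0, 0, -0.5, -0.3, 11.5, -0.8],
    [0, 0, 0, -0.5, -0.3, 11.5, -0.8],
    [0, 0, 0, -0.5, -0.3, 11.5, -0.8],
    [0, 0, 0, -0.5, -0.3, 11.5, -0.8],
  ],
)

```text
time: 8.35
ee_pos: [0.6003, 0.1843, 0.0708]
eef_rot: [0.679, 0.687, -0.184, -0.183]
ft_force: [3.1, -0.4, -2.0]
width: 0.0259
grip_force: 20.0
```

>>> jog_arm(
  plan=[
    [0, 0, 0, 0, 1, 0, -0.8],
    [0, 0, 0, 0, 2, 0, -0.8],
    [0, 0, 0, 0, 2, 0, -0.8],
    [0, 0, 0, 0, 2, 0, -0.8],
  ],
)

```text
time: 8.75
ee_pos: [0.6017, 0.1844, 0.0699]
eef_rot: [0.679, 0.687, -0.184, -0.183]
ft_force: [0.8, 0.4, -0.3]
width: 0.0258
grip_force: 20.0
```

>>> jog_arm(
  plan=[
    [0, 0, 0, 0, 0, 0.7, -0.8],
    [0, 0, 0, 0, 0, 1.2, -0.8],
    [0, 0, 0, 0, 0, 1.2, -0.8],
    [0, 0, 0, 0, 0, 1.2, -0.8],
  ],
)

```text
time: 9.15
ee_pos: [0.6017, 0.1845, 0.0699]
eef_rot: [0.679, 0.687, -0.184, -0.183]
ft_force: [0.5, 0.0, 6.1]
width: 0.0259
grip_force: 20.0
```

>>> jog_arm(
  plan=[
    [0, 0, 0, 0, 0, -0.7, -0.8],
    [0, 0, 0, 0, 0.7, -0.7, -0.8],
    [0, 0, 0, 0, 1.4, -0.7, -0.8],
    [0, 0, 0, 0, 2, -0.7, -0.8],
    [0, 0, 0, 0, 2, -0.7, -0.8],
  ],
)

```text
time: 9.65
ee_pos: [0.603, 0.1845, 0.0691]
eef_rot: [0.678, 0.687, -0.185, -0.183]
ft_force: [-2.3, -0.4, 7.6]
width: 0.026
grip_force: 20.0
```

>>> jog_arm(
  plan=[
    [0, 0, 0, 0, 0.7, 0, -0.8],
    [0, 0, 0, 0, 1, 0, -0.8],
    [0, 0, 0, 0, 1, 0, -0.8],
  ],
)

```text
time: 9.95
ee_pos: [0.6031, 0.1845, 0.0691]
eef_rot: [0.678, 0.687, -0.185, -0.184]
ft_force: [-5.5, -1.9, 10.7]
width: 0.0257
grip_force: 20.0
```

>>> jog_arm(
  plan=[
    [0, 0, 0, 0, -0.7, -0.4, -0.8],
    [0, 0, 0, 0, -0.7, -0.4, -0.8],
    [0, 0, 0, 0, -0.7, -0.4, -0.3],
    [0, 0, 0, 0, -0.7, -0.4, -0.1],
    [0, 0, 0, 0, -0.7, -0.4, -0.1],
    [0, 0, 0, 0, -0.7, -0.4, -0.1],
    [0, 0, 0, 0, -0.7, -0.4, -0.1],
  ],
)

```text
time: 10.65
ee_pos: [0.6038, 0.1843, 0.0684]
eef_rot: [0.679, 0.687, -0.184, -0.183]
ft_force: [-0.0, -0.1, 0.5]
width: 0.0385
grip_force: 0.0
```

>>> jog_arm(
  plan=[
    [0, 0, 0, 0, 0, -5, -0.1],
    [0, 0, 0, 0, 0, -15, -0.1],
    [0, 0, 0, 0, 0, -35, -0.1],
    [0, 0, 0, 0, 0, -70, -0.1],
    [0, 0, 0, 0, 0, -110, -0.1],
    [0, 0, 0, 0, 0, -130, -0.1],
    [0, 0, 0, 0, 0, -130, -0.1],
  ],
)

```text
time: 11.35
ee_pos: [0.6709, 0.185, 0.1842]
eef_rot: [0.679, 0.687, -0.182, -0.182]
ft_force: [0.1, 0.4, -1.1]
width: 0.039
grip_force: 0.0
```

Run:
```python
from h import *
s=status.read_state();print(s['joint_positions'].round(2),s['ee_pos'])
a=np.radians(48+180);C=np.array([.5081,-.1107])
for z in(.22,.004): plan([C[0],C[1],z],tool(a))
plan([C[0],C[1],.22],tool(a+np.pi))
c=grab('scene');save(c,'p1.png',(300,170,460,290),4)
```

```text
[-0.25  0.99 -0.06  0.61 -0.1   2.04 -0.31] [0.67093889 0.1850405  0.18415788]
rotvec [-0.2391 -0.6208 -2.3298] mm [-293.8 -162.3   50.8]
rotvec [-0.2391 -0.6208 -2.3298] mm [-294.3  -55.   238.3]
rotvec [-0.4964  0.1912  0.7277] mm [-293.8 -162.3   50.8]
```

View pics/p1.png

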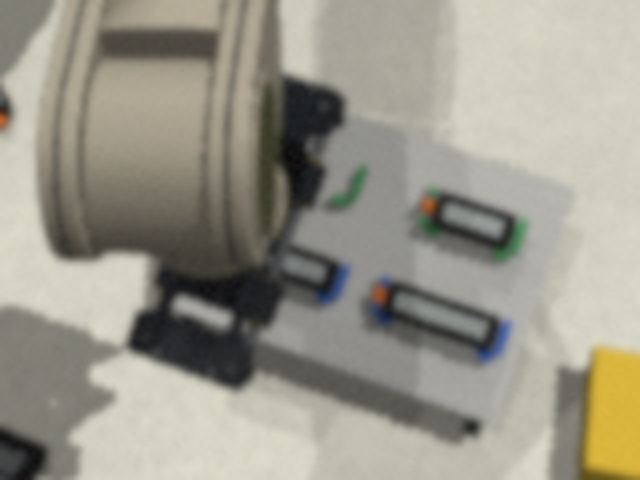

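Long bar sits between its blue guides, level with the racked one. Next I'll hover over the short bar.

>>> jog_arm(
  plan=[
    [-0.014, -0.037, -0.137, -45, 0, 0, 0.3],
    [-0.028, -0.073, -0.274, -90, 0, 0, 0.3],
    [-0.042, -0.11, -0.411, -135, -10, 0, 0.3],
    [-0.056, -0.146, -0.548, -180, -30, 5, 0.3],
    [-0.07, -0.183, -0.685, -220, -55, 15, 0.3],
    [-0.084, -0.219, -0.822, -255, -80, 25, 0.3],
    [-0.098, -0.256, -0.959, -280, -110, 35, 0.3],
    [-0.112, -0.292, -1.096, -294, -140, 45, 0.3],
    [-0.126, -0.329, -1.233, -294, -162, 50, 0.3],
    [-0.141, -0.365, -1.37, -294, -162, 50, 0.3],
    [-0.155, -0.402, -1.507, -294, -162, 50, 0.3],
    [-0.169, -0.438, -1.644, -294, -162, 50, 0.3],
  ],
)

```text
time: 12.6
ee_pos: [0.5062, -0.1107, 0.2183]
eef_rot: [-0.078, 0.992, -0.068, -0.07]
ft_force: [0.3, 0.7, 0.7]
width: 0.0562
grip_force: 0.0
```

Run:
```python
from h import *
s=status.read_state();print(s['joint_positions'].round(2),s['ee_pos'])
plan([.5081,-.1107,.22],tool(np.radians(228)))
```

```text
[ 0.25  0.2  -0.26  1.66  0.2   1.43  1.68] [ 0.5061603  -0.11066353  0.2182574 ]
rotvec [-0.0686 -0.1872 -0.6785] mm [-1.6 -0.6 -2. ]
```

Run:
```python
from h import *
plan([.5616,-.0512,.20],tool(np.radians(228)))
```

```text
rotvec [-0.0686 -0.1872 -0.6785] mm [-65.6  51.3   2.1]
```

>>> jog_arm(
  plan=[
    [-0.014, -0.037, -0.137, -20, 15, 0, 0.3],
    [-0.028, -0.075, -0.274, -40, 30, 1, 0.3],
    [-0.042, -0.112, -0.41, -65, 51, 2, 0.3],
    [-0.056, -0.15, -0.54, -65, 51, 2, 0.3],
    [-0.0686, -0.1872, -0.6785, -65, 51, 2, 0.3],
    [-0.0686, -0.1872, -0.6785, -65, 51, 2, 0.3],
    [-0.0686, -0.1872, -0.6785, -65, 51, 2, 0.3],
    [-0.0686, -0.1872, -0.6785, -65, 51, 2, 0.3],
  ],
)

```text
time: 13.4
ee_pos: [0.5622, -0.0519, 0.2005]
eef_rot: [-0.402, 0.915, -0.001, -0.001]
ft_force: [-0.3, -0.7, 0.2]
width: 0.0568
grip_force: 0.0
```

Run:
```python
from bar import *
c=grab('wrist');print(c['state']['joint_positions'].round(2),c['state']['ee_pos'],c['state']['eef_rot'],c['state']['joint_vel'].round(2));find(c,56)
```

```text
[ 0.32  0.24 -0.36  1.64  0.09  1.28  2.34] [ 0.56224229 -0.05191599  0.2004763 ] [-4.02464623e-01  9.15435118e-01 -6.05505233e-04 -6.37066053e-04] [-0.    0.   -0.   -0.   -0.01 -0.    0.02]
tabs [[110.7, 54.3], [316.7, 143.3], [191.7, 189.9]]
box (0, 123, 138, 102) rect mm [ 813.4 -264.7] [ 77.  187.4] 0.4 strip px 1897
box (305, 91, 23, 49) rect mm [ 508.5 -112. ] [54.9 25.7] 48.9 strip px 406
  strip [ 508.9 -111.8] [42.1 11.9] yaw strip 47.7 tab [530.3 -87.3] yaw tab 48.9 32.5
```

Run:
```python
from h import *
plan([.5087,-.1119,.004],tool(np.radians(228.4)))
```

```text
rotvec [-0.0006 -0.0014 -0.0153] mm [ 80.3  -0.9 196.6]
```

>>> jog_arm(
  plan=[
    [0, 0, -0.015, 40, -0.5, 40, 0.4],
    [0, 0, -0.015, 80, -1, 85, 0.4],
    [0, 0, -0.015, 80, -1, 120, 0.4],
    [0, 0, -0.015, 80, -1, 150, 0.4],
    [0, 0, -0.015, 80, -1, 170, 0.4],
    [0, 0, -0.015, 80, -1, 183, 0.4],
    [0, 0, -0.015, 80, -1, 192, 0.4],
    [0, 0, -0.015, 80, -1, 196.5, 0.4],
    [0, 0, -0.015, 80, -1, 196.5, 0.4],
    [0, 0, -0.015, 80, -1, 196.5, 0.4],
  ],
)

```text
time: 14.45
ee_pos: [0.51, -0.1123, 0.005]
eef_rot: [-0.411, 0.912, -0.001, 0.0]
ft_force: [0.1, -0.7, 0.2]
width: 0.0607
grip_force: 0.0
```

>>> jog_arm(
  plan=[
    [0, 0, 0, 0, 0, 0, 0],
    [0, 0, 0, 0, 0, 0, -0.4],
    [0, 0, 0, 0, 0, 0, -0.8],
    [0, 0, 0, 0, 0, 0, -0.8],
    [0, 0, 0, 0, 0, 0, -0.8],
    [0, 0, 0, 0, 0, 0, -0.8],
    [0, 0, 0, 0, 0, 0, -0.8],
    [0, 0, 0, 0, 0, 0, -0.8],
  ],
  squeeze=20,
)

```text
time: 15.25
ee_pos: [0.5093, -0.1122, 0.0042]
eef_rot: [-0.411, 0.912, -0.0, -0.0]
ft_force: [-1.5, 1.9, 1.9]
width: 0.0257
grip_force: 20.0
```

>>> jog_arm(
  plan=[
    [0, 0, 0, 0, 0, -15, -0.8],
    [0, 0, 0, 0, 0, -55, -0.8],
    [0, 0, 0, 0, 0, -100, -0.8],
    [0, 0, 0, 0, 0, -150, -0.8],
    [0, 0, 0, 0, 0, -200, -0.8],
    [0, 0, 0, 0, 0, -240, -0.8],
    [0, 0, 0, 0, 0, -240, -0.8],
    [0, 0, 0, 0, 0, -240, -0.8],
  ],
)

```text
time: 16.05
ee_pos: [0.5096, -0.112, 0.2456]
eef_rot: [-0.411, 0.912, -0.001, 0.001]
ft_force: [-0.4, 0.3, -1.2]
width: 0.0261
grip_force: 20.0
```

```bash
python3 -c "
from h import *
s=status.read_state();print(s['joint_positions'].round(2))
r=pickle.load(open('rack.pkl','rb'));Rt=R.from_quat(r['Rt'])
plan(r['pl']['short']+r['n']*.0035+r['eu']*.003+r['n']*.11,Rt)"
```

```text
[ 0.43  0.11 -0.33  1.69  0.04  1.35  2.52]
rotvec [0.2403 0.6289 2.3366] mm [-277.7  134.1   42.6]
```

>>> jog_arm(
  plan=[
    [0.014, 0.037, 0.137, -23, 11, 0, -0.8],
    [0.028, 0.074, 0.275, -46, 22, 0, -0.8],
    [0.042, 0.111, 0.412, -69, 33, 0, -0.8],
    [0.057, 0.148, 0.55, -92, 44, 0, -0.8],
    [0.071, 0.185, 0.687, -115, 55, 0, -0.8],
    [0.085, 0.222, 0.825, -138, 66, 0, -0.8],
    [0.099, 0.259, 0.962, -161, 78, 0, -0.8],
    [0.113, 0.296, 1.1, -185, 89, 0, -0.8],
    [0.127, 0.333, 1.237, -208, 100, 0, -0.8],
    [0.141, 0.37, 1.375, -231, 111, 0, -0.8],
    [0.155, 0.407, 1.512, -254, 122, 0, -0.8],
    [0.17, 0.444, 1.649, -277, 134, 0, -0.8],
  ],
)

```text
time: 17.25
ee_pos: [0.5921, 0.1852, 0.2422]
eef_rot: [0.396, 0.893, -0.151, -0.149]
ft_force: [-0.1, -0.1, -0.2]
width: 0.0259
grip_force: 20.0
```

```bash
python3 -c "
from h import *
s=status.read_state();print(s['joint_positions'].round(2))
r=pickle.load(open('rack.pkl','rb'));Rt=R.from_quat(r['Rt'])
plan(r['pl']['short']+r['n']*.0042+r['eu']*.003+r['n']*.11,Rt)"
```

```text
[-0.23  0.68 -0.27  0.99  0.13  1.91  0.27]
rotvec [0.0645 0.183  0.6827] mm [-6.9 15.8 34.9]
```

>>> jog_arm(
  plan=[
    [0.013, 0.037, 0.137, -2, 4, 7, -0.8],
    [0.026, 0.073, 0.273, -4, 8, 14, -0.8],
    [0.039, 0.11, 0.41, -6, 12, 21, -0.8],
    [0.052, 0.147, 0.546, -7, 16, 28, -0.8],
    [0.0645, 0.183, 0.6827, -7, 16, 35, -0.8],
    [0.0645, 0.183, 0.6827, -7, 16, 35, -0.8],
    [0.0645, 0.183, 0.6827, -7, 16, 35, -0.8],
    [0.0645, 0.183, 0.6827, -7, 16, 35, -0.8],
    [0.0645, 0.183, 0.6827, -7, 16, 35, -0.8],
  ],
)

```text
time: 18.15
ee_pos: [0.5942, 0.1847, 0.2053]
eef_rot: [0.677, 0.69, -0.182, -0.181]
ft_force: [-0.6, -0.1, -0.1]
width: 0.0261
grip_force: 20.0
```

```bash
python3 -c "
from h import *
s=status.read_state();print(s['joint_positions'].round(2))
r=pickle.load(open('rack.pkl','rb'));Rt=R.from_quat(r['Rt'])
plan(r['pl']['short']+r['n']*.0042+r['eu']*.003,Rt)"
```

```text
[-0.22  0.75 -0.15  0.97 -0.07  1.91 -0.34]
rotvec [0.0043 0.0003 0.0086] mm [  0.2  -0.  112. ]
```

>>> jog_arm(
  plan=[
    [0.004, 0, 0.009, 0, 0, 30, -0.8],
    [0.004, 0, 0.009, 0, 0, 60, -0.8],
    [0.004, 0, 0.009, 0, 0, 85, -0.8],
    [0.004, 0, 0.009, 0, 0, 97, -0.8],
    [0.004, 0, 0.009, 0, 0, 100, -0.8],
    [0.004, 0, 0.009, 0, 0, 100, -0.8],
    [0.004, 0, 0.009, 0, 0, 100, -0.8],
  ],
)

```text
time: 18.85
ee_pos: [0.5457, 0.1837, 0.1192]
eef_rot: [0.68, 0.686, -0.183, -0.181]
ft_force: [-0.6, 0.2, -0.7]
width: 0.0258
grip_force: 20.0
```

```bash
python3 -c "
from h import *
s=status.read_state();print(s['joint_positions'].round(2))
r=pickle.load(open('rack.pkl','rb'));Rt=R.from_quat(r['Rt'])
plan(r['pl']['short']+r['n']*.0042+r['eu']*.003,Rt)"
```

```text
[-0.21  0.7  -0.17  1.24 -0.07  1.7  -0.35]
rotvec [ 0.0017 -0.0006 -0.0031] mm [ 0.6 -0.6 13.2]
```

>>> jog_arm(
  plan=[
    [0, 0, 0, 0.3, -0.3, 4, -0.8],
    [0, 0, 0, 0.3, -0.3, 7, -0.8],
    [0, 0, 0, 0.3, -0.3, 9, -0.8],
    [0, 0, 0, 0.3, -0.3, 10.5, -0.8],
    [0, 0, 0, 0.3, -0.3, 11.5, -0.8],
    [0, 0, 0, 0.3, -0.3, 12, -0.8],
    [0, 0, 0, 0.3, -0.3, 12, -0.8],
    [0, 0, 0, 0.3, -0.3, 12, -0.8],
  ],
)

```text
time: 19.65
ee_pos: [0.5387, 0.1836, 0.1078]
eef_rot: [0.68, 0.686, -0.184, -0.181]
ft_force: [3.8, 0.2, -2.6]
width: 0.026
grip_force: 20.0
```

>>> jog_arm(
  plan=[
    [0, 0, 0, 0, 0, 0.7, -0.8],
    [0, 0, 0, 0, 0, 1, -0.8],
    [0, 0, 0, 0, 0, 1, -0.8],
    [0, 0, 0, 0, 0, 1, -0.8],
  ],
)

```text
time: 20.05
ee_pos: [0.5384, 0.1836, 0.1072]
eef_rot: [0.68, 0.686, -0.184, -0.181]
ft_force: [5.3, 0.3, 0.9]
width: 0.0258
grip_force: 20.0
```

>>> jog_arm(
  plan=[
    [0, 0, 0, 0, 0.7, 0, -0.8],
    [0, 0, 0, 0, 1.4, 0, -0.8],
    [0, 0, 0, 0, 2, 0, -0.8],
    [0, 0, 0, 0, 2, 0, -0.8],
  ],
)

```text
time: 20.45
ee_pos: [0.5392, 0.1838, 0.1067]
eef_rot: [0.68, 0.686, -0.185, -0.182]
ft_force: [0.5, -0.1, 6.0]
width: 0.0257
grip_force: 20.0
```

>>> jog_arm(
  plan=[
    [0, 0, 0, 0, 0.7, 0, -0.8],
    [0, 0, 0, 0, 1.4, 0, -0.8],
    [0, 0, 0, 0, 1.4, 0, -0.8],
    [0, 0, 0, 0, 1.4, 0, -0.8],
  ],
)

```text
time: 20.85
ee_pos: [0.5404, 0.1839, 0.1061]
eef_rot: [0.68, 0.686, -0.185, -0.182]
ft_force: [0.5, 0.5, 6.3]
width: 0.0258
grip_force: 20.0
```

>>> jog_arm(
  plan=[
    [0, 0, 0, 0, 0.7, 0, -0.8],
    [0, 0, 0, 0, 1.4, 0, -0.8],
    [0, 0, 0, 0, 1.4, 0, -0.8],
    [0, 0, 0, 0, 1.4, 0, -0.8],
  ],
)

```text
time: 21.25
ee_pos: [0.541, 0.184, 0.1057]
eef_rot: [0.68, 0.686, -0.185, -0.183]
ft_force: [-2.9, -1.4, 9.4]
width: 0.026
grip_force: 20.0
```

>>> jog_arm(
  plan=[
    [0, 0, 0, 0, 0.6, 0, -0.8],
    [0, 0, 0, 0, 0.6, 0, -0.8],
    [0, 0, 0, 0, 0.6, 0, -0.8],
  ],
)

```text
time: 21.55
ee_pos: [0.541, 0.184, 0.1057]
eef_rot: [0.68, 0.686, -0.186, -0.183]
ft_force: [-5.1, -1.6, 12.2]
width: 0.0258
grip_force: 20.0
```

Against the lips (about 10 N upslope, no further travel). I'll relax the push and release.

>>> jog_arm(
  plan=[
    [0, 0, 0, 0, -0.7, -0.5, -0.8],
    [0, 0, 0, 0, -0.7, -0.5, -0.8],
    [0, 0, 0, 0, -0.7, -0.5, -0.3],
    [0, 0, 0, 0, -0.7, -0.5, -0.1],
    [0, 0, 0, 0, -0.7, -0.5, -0.1],
    [0, 0, 0, 0, -0.7, -0.5, -0.1],
    [0, 0, 0, 0, -0.7, -0.5, -0.1],
  ],
)

```text
time: 22.25
ee_pos: [0.5422, 0.1837, 0.1049]
eef_rot: [0.68, 0.686, -0.184, -0.182]
ft_force: [0.1, -0.5, 0.4]
width: 0.039
grip_force: 0.0
```

>>> jog_arm(
  plan=[
    [0, 0, 0, 0, 0, -5, -0.1],
    [0, 0, 0, 0, 0, -15, -0.1],
    [0, 0, 0, 0, 0, -35, -0.1],
    [0, 0, 0, 0, 0, -70, -0.1],
    [0, 0, 0, 0, 0, -110, -0.1],
    [0, 0, 0, -40, 0, -130, -0.1],
    [0, 0, 0, -90, 0, -130, -0.1],
    [0, 0, 0, -140, 0, -130, -0.1],
    [0, 0, 0, -190, 0, -130, -0.1],
    [0, 0, 0, -240, 0, -130, -0.1],
    [0, 0, 0, -240, 0, -130, -0.1],
    [0, 0, 0, -240, 0, -130, -0.1],
  ],
)

```text
time: 23.45
ee_pos: [0.6095, -0.0569, 0.2186]
eef_rot: [0.681, 0.685, -0.184, -0.182]
ft_force: [0.2, 1.2, -0.2]
width: 0.0395
grip_force: 0.0
```

Run:
```python
from h import *
c=grab('scene');d=grab('side');w=grab('wrist')
a=cv2.resize(c['image'][185:285,340:450],(440,400),interpolation=2);b=cv2.resize(d['image'][120:220,225:325],(360,400),interpolation=2)
cv2.imwrite('pics/fin.png',np.hstack([a,b])[:,:,::-1])
r=pickle.load(open('rack.pkl','rb'));print(c['state']['ee_pos'])
# strip/block tops of the four bars from scene in deck coordinates
n,eu,ey=r['n'],r['eu'],r['ey'];d0=r['pl']['long']@n
for cam in(c,d):
    P=depthpts(cam,np.c_[np.tile(np.arange(640),400),np.repeat(np.arange(400),640)]);
    for k in('long','short'):
        for col in(0,-.12):
            q=P-(r['pl'][k]+ey*col);m=(abs(q@eu)<.008)&(abs(q@ey)<.02);h=q[m]@n
            print(k,col,'top height mm',np.percentile(h*1e3,[10,50,90]).round(1),'tilt slope',np.polyfit(q[m]@eu,h,1)[0].round(3),np.polyfit(q[m]@ey,h,1)[0].round(3),m.sum()) if m.sum()>8 else None
```

```text
[ 0.60946084 -0.05692347  0.21864377]
long 0 top height mm [13.4 16.7 19.9] tilt slope 0.019 -0.008 74
long -0.12 top height mm [12.9 16.6 19.3] tilt slope 0.079 0.012 81
short 0 top height mm [13.5 17.2 20.7] tilt slope 0.118 0.003 75
short -0.12 top height mm [13.  16.1 19.4] tilt slope 0.076 0.025 83
long 0 top height mm [-83.  -74.8  16.5] tilt slope 2.242 -0.429 68
long -0.12 top height mm [-83.7 -76.4  15.6] tilt slope -0.622 0.188 54
short 0 top height mm [-125.1 -118.6   16.4] tilt slope 2.217 0.041 74
short -0.12 top height mm [-124.9 -119.1   16.4] tilt slope 1.715 0.055 61
```

View pics/fin.png

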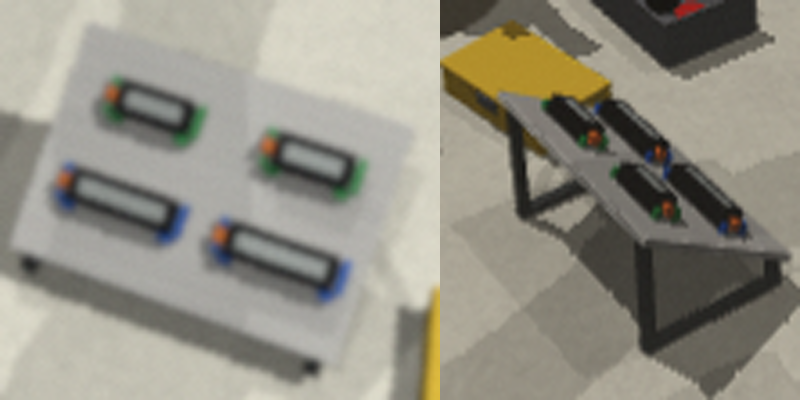

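Both bars sit in their guides at the same height as the racked bars, tabs in the notches, and the gripper is clear.

```bash
python3 -c "
from bench import order;print(order.close_job())"
```

```text
the job is handed in; nothing more can be done
None
```

The long and short bars are both racked in their own places (polished strip up, tab in the notch, against the lips) and released, and the job was handed in at about 24 s; no verdict came back.

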